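# Hang the hook-on marker cup on the turntable bin

### The job

Turn the marker turntable by its finger posts until its open bin faces the robot. Then hang the loose cup by its own hook over the bin's front rim, so that it hangs upright on the outside, and let go of it. Last, take the big marker out of the wooden block and stand it in the hanging cup, leaving the bowl, stapler and tape roll where they are.

Things in the scene. Friction and masses are not known exactly. Their poses are not given: they have to be found in the camera images.
- turntable (a joint): Turn angle of the turntable (rad, counter-clockwise from above positive; 2 pi is the same as 0). At 0 the bin points along -x, to the robot's side of the table. It turns either way past a full turn; friction of about 0.1 N m (under 1 N at a post) holds it where it is left. Disc 280 mm across, top 26 mm above the table.
- pivot (a point): Point on the turntable's vertical turning axis, level with the disc's top. It does not turn; axes parallel to the world's. On the disc's far side from the bin a rack of five small fixed markers stands 55 to 105 mm from the axis, 140 mm wide, up to 150 mm above the table.
- rim_mid (a point): Middle of the open white bin's outer (front) rim, on top of its 5 mm wall, half-way through the wall, 112.5 mm from the turning axis, 141 mm above the table. It turns with the disc: x axis inwards to the turning axis, y along the 140 mm long rim, z up. The bin is 85 mm deep along x (115 to 30 mm from the axis), 140 mm wide, 110 mm deep inside, its front face upright.
- post_left (a point): Centre of the top of one finger post: white round rod, 22 mm diameter, 100 mm tall, fixed to the disc 120 mm from the axis on the disc's +y side, top 126 mm above the table. Axes as the disc's.
- post_right (a point): The same for the other post, on the disc's -y side.
- cup_center (a point): Centre of the loose white hook-on cup (about 0.12 kg): open rectangular box 62 (x) by 50 (y) by 85 mm high, walls 4 mm; this point is 42.5 mm above its underside. x points to the hook's side, z up. It starts upright on the table. The 40 mm wide hook tops out 100 mm above the underside; gap between cup wall and hook lip 14 mm (x 31 to 45); lip 4 mm thick, its end 66 mm up, flared out to x = 52.
- hook_throat (a point): Point at the top of the hook's gap, in its middle, on the underside of the bridge (cup x 38 mm, 96 mm above the cup's underside). When hung, it rests on the rim. Axes as the cup's.
- marker_center (a point): Centre of the big loose marker: round, 20 mm diameter, 130 mm long (grey body, black cap on top), about 0.035 kg; z along it, towards the cap. At the start it stands in the wooden block with 80 mm above the block's top.
- stand: Wooden block, heavy and fixed to the table, 60 mm (x) by 100 mm (y) by 60 mm high, with one round hole in the middle of its top, 24 mm wide and 50 mm deep. Origin at the centre of its underside.
- bowl: White ceramic bowl, 140 mm across, 55 mm high, bystander. Origin at the centre of its underside.
- stapler: Green stapler, 150 mm long (x), 36 mm wide, about 60 mm high, bystander. Origin at the centre of its underside.
- tape: Clear tape roll lying flat, 90 mm across, 24 mm high, bystander. Origin at the centre of its underside.
Things that resemble listed ones, but are neither listed nor needed, are in the scene too. Of the things that look like the part that bears marker_center, the larger one is meant.

How it is judged:
By the outcome, as a careful person would: the job done as asked, in the order asked, and still so for the second after the job is handed in, with the robot touching nothing.
It also fails if it takes over 72 s, if anything falls off the work surface, if the arm or the gripper's body presses on something with over 40 N, if the wrist force passes 120 N, or if a joint passes its speed limit or range.

### The arm

A 6-joint arm with a two-finger parallel gripper is mounted at the origin on the work surface. World frame = base frame: x ahead of the robot, y to its left, z up, the work surface at z = 0. Lengths are in m, angles in rad, forces in N, time in s.
With the tool pointing down it reaches from about 0.3 to 0.85 m from the base axis. Payload 5.4 kg.
Tool frame: the origin (TCP) lies midway between the tips of the shut fingers; the grasp point (between the pads) lies 19 mm behind it (r.grip_point_offset is the distance from the TCP to the grasp point, in m); z points along the fingers, y is the direction in which the jaws open and shut (so a half turn about z gives the same grasp; the last joint's range is limited). The gripper opens to 85 mm and grips with 20 to 120 N. Pads are 22 mm wide; open, the fingers measure 114 mm over their backs; the gripper's body (76 mm by 85 mm) begins 54 mm behind the grasp point. The pads swing forward as they close: fully open they stand 13 mm farther back than shut.
Start: joints at [1.137, 0.158, 1.597, -0, 1.386, -0.21], TCP at [0.128, 0.561, 0.231] pointing down, gripper open.
Joint ranges: [-2.91, 2.91], [-0.94, 2.29], [0.18, 2.7], [-1.29, 4.43], [0.17, 2.64], [-3, 3]. Speed limits (rad/s): [2.57, 2.57, 3.14, 3.14, 3.14, 3.14].

### API

Orientations are given as a rotation vector (axis times angle).
In Python, from rig import readout, imaging, r, models gives the robot as it stands.
- The arm moves only by the tool servo_tool, never from a script. Its argument "motion" is a list of rows, each an object of numbers: "x", "y", "z": the shift along the tool's x, y, z normalised to -1 to 1, where 1 is 30 mm; "wx", "wy", "wz": the turn, a rotation vector about the tool's x, y, z normalised to -1 to 1, where 1 is 0.1 rad; "fingers": the closure, from 0 (fully open) to 1 (shut). In form: [{"x": .., "y": .., "z": .., "wx": .., "wy": .., "wz": .., "fingers": ..}, ...]. A call has 1 to 12 rows; each row shifts and turns the commanded pose from where the row before left it, along the tool's axes as they then stand; what a row does not reach is not made up. A row lasts 1/10 s, in which the tool goes at most 50 mm and 8.59 degrees, less where a joint would pass 70% of its speed; a pose out of reach is approached as far as the arm can. A call with a number of a shift or a turn outside -1 to 1 is refused whole. A call with a gripper value outside its range is refused whole. The fingers move at their own pace and stop on an object; "grip_force" is the grip in N (left out, the last holds). Time passes only in rows, so rows that do not move let the fingers close. It gives the time, the measured TCP pose, the force and the opening at its end, in the units of the state.
- readout.get_obs(): the state, without advancing time (a new reading comes with each control period).
- imaging.get_image(name): name is "scene" or "top"; returns (picture, depth): 384x512x3 uint8, red, green, blue; 384x512 float32, m along the optical axis (not along the pixel's ray), 0 where there is no reading.
- imaging.camera_model(name): a dict with "intrinsics" (3x3 intrinsics, pixels), "world_from_camera" (4x4, takes a point from camera to world coordinates). Camera axes: x right, y up, looking along -z (the intrinsics and any distortion apply to the point x, -y, -z); pixel columns grow to the right and rows downward; lengths in m; the calibration is good to about 2 mm. A picture is of the moment at which its call begins. camera_model takes no time and is no camera call.
- r.finish_job(): hands the job in, once; it reports no verdict.
Trained networks look in the newest picture that a camera, given by its name, has taken for a name from the list of things; names that differ only in an ending like _2 or _b are one class to them, and where a whole thing is asked for, a point or a joint stands for the part that bears it (a point fixed in the world has none). Each returns a list of dicts, best first, with "confidence" (0 to 1); they miss things now and then, are a little off and sometimes report something else, mostly with a low value. They report only what shows in the picture. A call takes as long as a camera call. They do not tell look-alikes from the thing itself.
- models.find_in(camera, target): "centre" ([x, y, z] in m, in the coordinates of the camera as it stood for that picture, good to about 4 mm: the middle of the surface that is visible of it).
- models.outline_of(camera, target): "region" (384x512 bool, what is visible of it).
The state is a dict: "time": time; "joints": joint angles; "qvel": joint speeds; "effort": joint torques, N m; "ee_pos": TCP position; "tool_rot": TCP orientation; "contact_force": force on the tool from outside, world axes, zero at the start; "wrist_torque": the same for the moment, N m; "grip_width": opening from 0.0 (shut) to 1.0 (fully open).
Only numpy, scipy, OpenCV 4.12 (cv2) and the standard library are available. Lean on these libraries where they do the work, as an engineer would, in place of code of your own. Each camera call takes 0.05 s, during which the arm holds its last target. There are 200 camera calls.

## Working session

There is one attempt and no reset: what is moved stays moved. The work goes in short steps, Python scripts to look and compute and a tool call to move; the robot and the scene stay as the last step left them, time stands still between calls to the robot, and variables do not carry over. Pictures are saved under pics/ and viewed, about 8 in all and at most 12, crops included, and the job is handed in when it is done.

Besides the shell and the picture viewer there is one more tool, called after "Call:" as name(argument=value, ...), one argument or row to a line, values as JSON. servo_tool: Moves the arm, as the interface text tells. Scaled input: -1 to 1 covers 30 mm each way for a shift and 0.1 rad each way for a turn. Its arguments: {"type":"object","properties":{"motion":{"type":"array","items":{"type":"object","properties":{"x":{"type":"number"},"y":{"type":"number"},"z":{"type":"number"},"wx":{"type":"number"},"wy":{"type":"number"},"wz":{"type":"number"},"fingers":{"type":"number"}}}},"grip_force":{"type":"number"}},"required":["motion"]}

```bash
ls; mkdir -p pics; cat > h.py <<'E'
import numpy as np, cv2
from rig import readout, imaging, r, models
def grab(n):
    im,d=imaging.get_image(n); c=imaging.camera_model(n); return im,d,c
def cloud(d,c):
    K=np.array(c["intrinsics"]);T=np.array(c["world_from_camera"])
    v,u=np.mgrid[:d.shape[0],:d.shape[1]]
    P=np.stack([(u-K[0,2])/K[0,0]*d,-(v-K[1,2])/K[1,1]*d,-d,np.ones_like(d)],-1)@T.T
    P=P[...,:3]; P[d<=0]=np.nan; return P
def w(c,p): return (np.array(c["world_from_camera"])@np.r_[p,1])[:3]
E
python3 - <<'E'
from h import *
o=readout.get_obs(); print({k:np.round(v,3).tolist() for k,v in o.items()})
ims=[]
for n in("scene","top"):
    im,d,c=grab(n); np.savez(f"{n}.npz",P=cloud(d,c),im=im); 
    cv2.imwrite(f"pics/{n}0.png",cv2.resize(im[...,::-1],(800,600)))
    for t in ["turntable","cup_center","marker_center","stand","post_left","rim_mid","bowl","stapler","tape"]:
        for q in models.find_in(n,t)[:4]: print(n,t,round(q["confidence"],2),np.round(w(c,q["centre"]),3))
E
```

```text
pics
{'time': 0.0, 'joints': [1.137, 0.159, 1.598, -0.0, 1.386, -0.21], 'qvel': [-0.0, 0.001, -0.0, 0.0, 0.0, -0.0], 'effort': [0.0, -39.6, -33.143, -0.0, 0.008, 0.0], 'ee_pos': [0.127, 0.56, 0.23], 'tool_rot': [-0.351, -3.121, 0.003], 'contact_force': [0.463, 0.214, -0.108], 'wrist_torque': [-0.05, -0.012, 0.003], 'grip_width': 1.001}
scene turntable 0.86 [ 0.656 -0.04   0.029]
scene cup_center 0.84 [0.506 0.318 0.064]
scene cup_center 0.17 [ 0.703 -0.359  0.053]
scene marker_center 0.56 [ 0.512 -0.363  0.059]
scene marker_center 0.47 [ 0.488 -0.265  0.108]
scene stand 0.85 [ 0.498 -0.271  0.057]
scene stand 0.65 [0.75  0.217 0.02 ]
scene stand 0.26 [ 0.655 -0.036  0.033]
scene post_left 0.81 [ 0.654 -0.037  0.029]
scene post_left 0.73 [0.75  0.219 0.022]
scene rim_mid 0.67 [ 0.655 -0.038  0.03 ]
scene bowl 0.76 [0.654 0.384 0.029]
scene bowl 0.61 [ 0.701 -0.359  0.053]
scene stapler 0.89 [ 0.7   -0.362  0.054]
scene tape 0.68 [0.748 0.22  0.02 ]
scene tape 0.65 [ 0.704 -0.36   0.052]
top turntable 0.91 [ 0.628 -0.037  0.028]
top cup_center 0.94 [0.49  0.341 0.056]
top marker_center 0.49 [ 0.482 -0.265  0.122]
top stand 0.56 [ 0.475 -0.26   0.062]
top post_left 0.8 [ 0.624 -0.038  0.027]
top post_left 0.56 [ 0.477 -0.257  0.061]
top rim_mid 0.8 [ 0.627 -0.038  0.026]
top bowl 0.78 [0.676 0.373 0.021]
top stapler 0.84 [ 0.679 -0.359  0.052]
top stapler 0.67 [0.492 0.341 0.058]
top tape 0.89 [0.753 0.219 0.026]
top tape 0.53 [ 0.624 -0.039  0.023]
```

```bash
python3 -c "
import cv2,numpy as np
" ; ls pics
```

```text
scene0.png
top0.png
```

View pics/scene0.png

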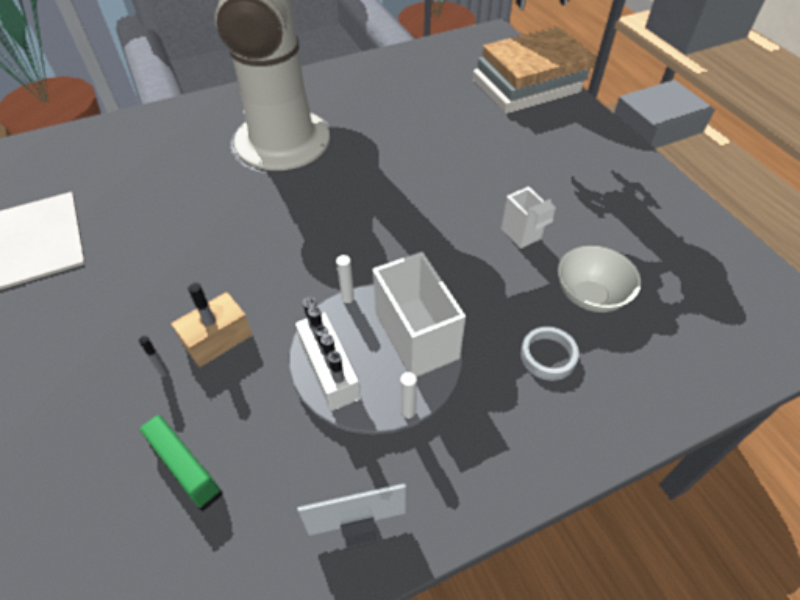

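View pics/top0.png

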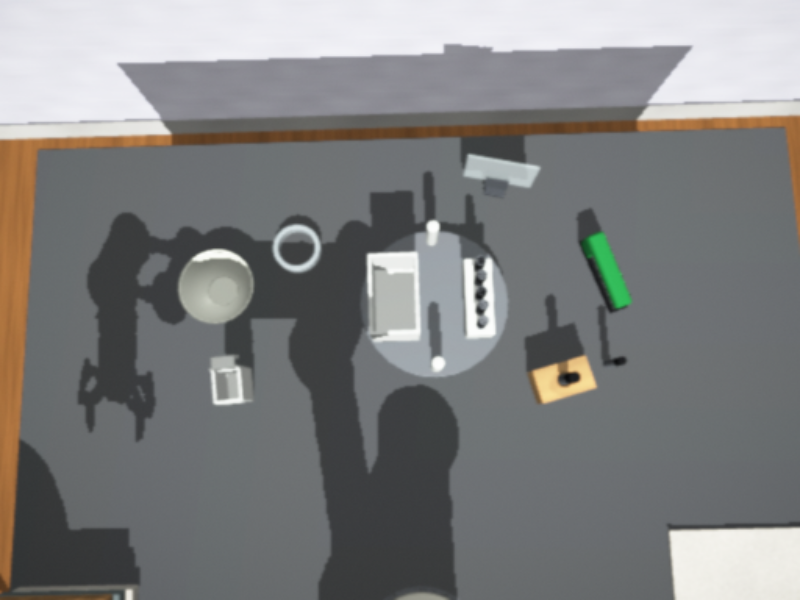

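The scene view shows the bin at (420,315), posts at (345,280) and (408,395), and the cup at (525,215) with its hook to +x. The bin points about +y, so it needs about +90° counter-clockwise. Marker candidates are the thick one in the block at scene (200,300)/top (568,378), the thin one standing at scene (150,350)/top (618,360), and the five small ones in the rack. By the description I choose the thick one in the block.

```bash
python3 - <<'E'
from h import *
ims=[]
for n,box in(("top",(0.4,0.58,-0.4,-0.18)),("scene",(0.4,0.58,-0.4,-0.18))):
    f=np.load(n+".npz");P=f["P"];im=f["im"]
    def sel(x0,x1,y0,y1,z0,z1):
        return (P[...,0]>x0)&(P[...,0]<x1)&(P[...,1]>y0)&(P[...,1]<y1)&(P[...,2]>z0)&(P[...,2]<z1)
    def rect(nm,m):
        q=P[m]; 
        if len(q)<4: print(n,nm,"few",len(q));return
        (cx,cy),(a,b),t=cv2.minAreaRect(q[:,:2].astype(np.float32)*1000)
        print(n,nm,len(q),"c",round(cx,1),round(cy,1),"size",round(a,1),round(b,1),"ang",round(t,1),"zmed",round(np.median(q[:,2])*1000,1),"mean",(q.mean(0)*1000).round(1))
    rect("disc",sel(.4,.85,-.25,.2,.02,.031))
    m=sel(.4,.85,-.25,.2,.134,.148)
    k,l,s,cc=cv2.connectedComponentsWithStats(m.astype(np.uint8))
    for i in range(1,k): rect(f"hi{i}",l==i)
    m=sel(.4,.85,-.25,.2,.115,.132)
    k,l,s,cc=cv2.connectedComponentsWithStats(m.astype(np.uint8))
    for i in range(1,k):
        if s[i,4]>5: rect(f"p{i}",l==i)
    rect("cuprim",sel(.4,.6,.25,.45,.079,.090))
    rect("cupall",sel(.4,.6,.25,.45,.02,.12))
    rect("cuphook",sel(.4,.6,.25,.45,.0935,.107))
    rect("block",sel(.4,.56,-.33,-.18,.052,.066))
    rect("marktop",sel(.4,.56,-.33,-.18,.132,.16))
    rect("marker",sel(.4,.56,-.33,-.18,.075,.16))
    rect("small",sel(.4,.6,-.4,-.33,.075,.16))
    for nm,bx in(("mk",(.4,.58,-.4,-.18)),("cup",(.4,.6,.25,.45))):
        vv,uu=np.where(sel(*bx,.03,.2)); c=im[max(vv.min()-8,0):vv.max()+8,max(uu.min()-8,0):uu.max()+8,::-1]
        ims.append(cv2.resize(c,(390,290),interpolation=cv2.INTER_CUBIC))
cv2.imwrite("pics/crop.png",np.vstack([np.hstack(ims[:2]),np.hstack(ims[2:])]))
E
```

```text
top disc 4572 c 635.8 -19.7 size 497.6 279.1 ang 76.1 zmed 26.5 mean [623.8 -39.6  26.4]
top hi1 327 c 630.4 32.1 size 140.6 85.0 ang 0.3 zmed 141.2 mean [630.4  33.1 141. ]
top hi2 38 c 682.8 -120.2 size 17.0 17.3 ang 55.3 zmed 140.0 mean [ 682.8 -120.1  139.6]
top hi3 few 1
top hi4 few 1
top hi5 few 3
top hi6 18 c 654.4 -116.1 size 10.9 13.2 ang 86.9 zmed 146.1 mean [ 654.3 -116.9  144.6]
top hi7 few 1
top hi8 few 1
top hi9 30 c 630.4 -120.0 size 13.5 16.7 ang 88.9 zmed 135.6 mean [ 631.2 -120.2  135.8]
top hi10 15 c 602.3 -119.1 size 12.2 14.9 ang 7.4 zmed 144.5 mean [ 601.6 -118.2  144.4]
top hi11 41 c 578.4 -120.2 size 16.8 17.1 ang 39.5 zmed 140.3 mean [ 578.3 -120.2  140.2]
top p1 49 c 749.8 -40.2 size 19.5 19.0 ang 54.5 zmed 125.8 mean [749.6 -39.5 125.5]
top p2 38 c 695.3 33.3 size 71.7 2.3 ang 90.0 zmed 122.8 mean [695.5  30.6 123.8]
top p4 12 c 677.2 -116.7 size 16.9 5.6 ang 61.1 zmed 123.8 mean [ 677.2 -116.7  124.1]
top p5 17 c 637.8 69.6 size 46.6 0.4 ang 0.0 zmed 123.5 mean [637.9  69.7 123.2]
top p6 7 c 649.6 -118.8 size 12.8 2.6 ang 81.8 zmed 126.9 mean [ 649.6 -118.
[... 2288 characters left out ...]
e 19.3 19.7 ang 64.9 zmed 124.6 mean [752.  -39.9 123.9]
scene cuprim 146 c 493.1 332.9 size 82.8 51.8 ang 6.2 zmed 83.5 mean [490.5 328.2  83.4]
scene cupall 755 c 527.1 336.1 size 152.2 54.2 ang 6.9 zmed 70.1 mean [496.3 326.3  66.5]
scene cuphook 105 c 522.0 333.9 size 24.1 49.9 ang 5.6 zmed 99.0 mean [522.1 334.4  98.8]
scene block 758 c 479.4 -267.7 size 64.8 99.9 ang 15.2 zmed 59.0 mean [ 484.5 -268.1   58.8]
scene marktop 57 c 481.0 -267.2 size 18.1 18.7 ang 73.6 zmed 138.7 mean [ 481.7 -267.3  138.1]
scene marker 186 c 481.3 -267.2 size 19.1 19.2 ang 80.0 zmed 117.0 mean [ 485.3 -267.1  115. ]
scene small 65 c 508.8 -361.5 size 13.7 14.6 ang 81.0 zmed 91.6 mean [ 511.  -361.1   89.6]
```

View pics/crop.png

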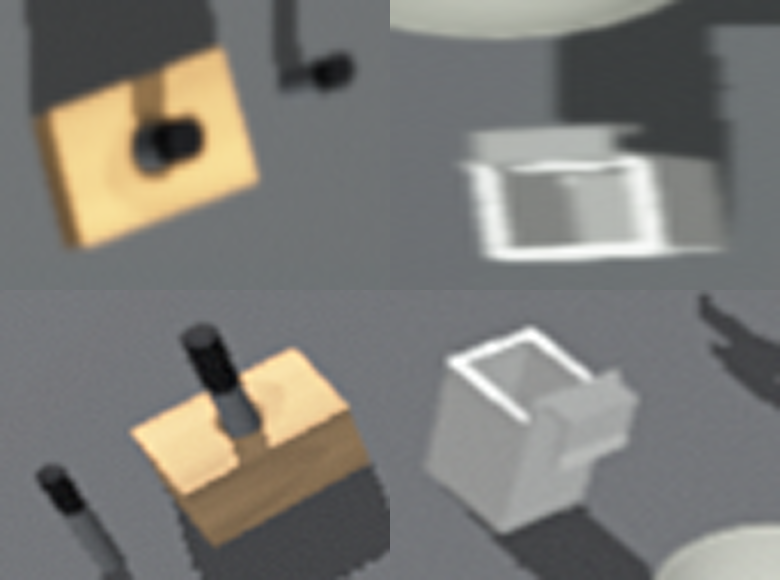

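The crop confirms it: the thick marker in the block is the one, and the other marker is clearly thinner. The pivot is about (0.6305, -0.040), with the posts at (0.5115, -0.041) and (0.750, -0.040). That spacing is 239 mm against 240 expected. The bin is at 90°. I'll grip the near post and carry it along the arc.

```bash
cat > plan.py <<'E'
import sys, json, numpy as np
from scipy.spatial.transform import Rotation as Rn
from rig import readout
def Rt(psi):
    c,s=np.cos(psi),np.sin(psi); return np.array([[c,s,0],[s,-c,0],[0,0,-1.]])
def rows(poses, fing, p, R):
    out=[]; p=np.array(p)*1.; 
    for q,psi in poses:
        q=np.array(q)
        rel=R.T@Rt(psi); rv=Rn.from_matrix(rel).as_rotvec()
        t=np.round(R.T@(q-p)/.03,2); w=np.round(rv/.1,2)
        out.append(dict(zip(("x","y","z","wx","wy","wz"),map(float,np.r_[t,w]+0.))))
        p=p+R@t*.03; R=R@Rn.from_rotvec(w*.1).as_matrix()
        if max(abs(t))>1 or max(abs(w))>1: print("TOO BIG",t,w)
    return out,p,R
def now():
    o=readout.get_obs(); return np.array(o["ee_pos"]),Rn.from_rotvec(o["tool_rot"]).as_matrix()
def line(q,psi_deg,sh=.93,fing=None,start=None):
    p,R=start or now(); psi0=np.arctan2(R[1,0],R[0,0]); d=np.deg2rad(psi_deg)-psi0
    d=(d+np.pi)%(2*np.pi)-np.pi; q=np.array(q)
    n=int(np.ceil(max(np.linalg.norm(q-p)/.03/sh,abs(d)/.1/.97,1)))
    o,p,R=rows([(p+(q-p)*i/n,psi0+d*i/n) for i in range(1,n+1)],fing,p,R)
    return o,p,R
def show(o):
    for i,x in enumerate(o):
        if i%12==0: print("--")
        print(json.dumps({k:v for k,v in x.items() if v}),end=",\n")
if __name__=="__main__":
    a=list(map(float,sys.argv[1:])); st=None
    while a:
        o,p,R=line(a[:3],a[3],start=st); show(o); st=(p,R); a=a[4:]
E
python3 plan.py 0.5115 -0.041 0.2 0
```

```text
--
{"x": -0.55, "y": -0.54, "z": 0.03, "wz": 0.94},
{"x": -0.59, "y": -0.49, "z": 0.04, "wz": 0.94},
{"x": -0.64, "y": -0.42, "z": 0.03, "wz": 0.94},
{"x": -0.67, "y": -0.37, "z": 0.03, "wz": 0.94},
{"x": -0.71, "y": -0.3, "z": 0.04, "wz": 0.95},
{"x": -0.73, "y": -0.23, "z": 0.03, "wz": 0.94},
{"x": -0.75, "y": -0.17, "z": 0.04, "wz": 0.94},
{"x": -0.76, "y": -0.09, "z": 0.03, "wz": 0.94},
{"x": -0.77, "y": -0.02, "z": 0.03, "wz": 0.94},
{"x": -0.76, "y": 0.05, "z": 0.04, "wz": 0.94},
{"x": -0.76, "y": 0.13, "z": 0.03, "wz": 0.94},
{"x": -0.74, "y": 0.19, "z": 0.03, "wz": 0.94},
--
{"x": -0.72, "y": 0.27, "z": 0.04, "wz": 0.95},
{"x": -0.7, "y": 0.33, "z": 0.03, "wz": 0.94},
{"x": -0.66, "y": 0.39, "z": 0.03, "wz": 0.94},
{"x": -0.61, "y": 0.45, "z": 0.04, "wz": 0.94},
{"x": -0.58, "y": 0.51, "z": 0.03, "wz": 0.94},
{"x": -0.52, "y": 0.56, "z": 0.04, "wz": 0.94},
{"x": -0.47, "y": 0.61, "z": 0.03, "wz": 0.94},
{"x": -0.41, "y": 0.65, "z": 0.03, "wz": 0.94},
{"x": -0.34, "y": 0.69, "z": 0.04, "wz": 0.95},
{"x": -0.28, "y": 0.71, "z": 0.03, "wz": 0.94},
{"x": -0.21, "y": 0.74, "z": 0.03, "wz": 0.94},
{"x": -0.14, "y": 0.75, "z": 0.04, "wz": 0.94},
--
{"x": -0.07, "y": 0.77, "z": 0.03, "wz": 0.94},
{"y": 0.77, "z": 0.04, "wz": 0.94},
{"x": 0.07, "y": 0.76, "z": 0.03, "wz": 0.94},
{"x": 0.15, "y": 0.75, "z": 0.03, "wz": 0.94},
{"x": 0.21, "y": 0.74, "z": 0.04, "wz": 0.95},
{"x": 0.29, "y": 0.71, "z": 0.03, "wz": 0.94},
{"x": 0.35, "y": 0.68, "z": 0.03, "wz": 0.94},
```

Call:
servo_tool(
  motion=[
    {"x": -0.55, "y": -0.54, "z": 0.03, "wz": 0.94, "fingers": 0},
    {"x": -0.59, "y": -0.49, "z": 0.03, "wz": 0.94, "fingers": 0},
    {"x": -0.64, "y": -0.42, "z": 0.03, "wz": 0.94, "fingers": 0},
    {"x": -0.67, "y": -0.37, "z": 0.03, "wz": 0.94, "fingers": 0},
    {"x": -0.71, "y": -0.3, "z": 0.03, "wz": 0.94, "fingers": 0},
    {"x": -0.73, "y": -0.23, "z": 0.03, "wz": 0.94, "fingers": 0},
    {"x": -0.75, "y": -0.17, "z": 0.03, "wz": 0.94, "fingers": 0},
    {"x": -0.76, "y": -0.09, "z": 0.03, "wz": 0.94, "fingers": 0},
    {"x": -0.77, "y": -0.02, "z": 0.03, "wz": 0.94, "fingers": 0},
    {"x": -0.76, "y": 0.05, "z": 0.03, "wz": 0.94, "fingers": 0},
    {"x": -0.76, "y": 0.13, "z": 0.03, "wz": 0.94, "fingers": 0},
    {"x": -0.74, "y": 0.19, "z": 0.03, "wz": 0.94, "fingers": 0},
  ],
)

```text
schema error: expected keys x, y, z, wx, wy, wz, fingers
```

Call:
servo_tool(
  motion=[
    {"x": -0.72, "y": 0.27, "z": 0.03, "wz": 0.94, "fingers": 0},
    {"x": -0.7, "y": 0.33, "z": 0.03, "wz": 0.94, "fingers": 0},
    {"x": -0.66, "y": 0.39, "z": 0.03, "wz": 0.94, "fingers": 0},
    {"x": -0.61, "y": 0.45, "z": 0.03, "wz": 0.94, "fingers": 0},
    {"x": -0.58, "y": 0.51, "z": 0.03, "wz": 0.94, "fingers": 0},
    {"x": -0.52, "y": 0.56, "z": 0.03, "wz": 0.94, "fingers": 0},
    {"x": -0.47, "y": 0.61, "z": 0.03, "wz": 0.94, "fingers": 0},
    {"x": -0.41, "y": 0.65, "z": 0.03, "wz": 0.94, "fingers": 0},
    {"x": -0.34, "y": 0.69, "z": 0.03, "wz": 0.94, "fingers": 0},
    {"x": -0.28, "y": 0.71, "z": 0.03, "wz": 0.94, "fingers": 0},
    {"x": -0.21, "y": 0.74, "z": 0.03, "wz": 0.94, "fingers": 0},
    {"x": -0.14, "y": 0.75, "z": 0.03, "wz": 0.94, "fingers": 0},
  ],
)

```text
schema error: expected keys x, y, z, wx, wy, wz, fingers
```

Call:
servo_tool(
  motion=[
    {"x": -0.07, "y": 0.77, "z": 0.03, "wz": 0.94, "fingers": 0},
    {"y": 0.77, "z": 0.04, "wz": 0.94, "fingers": 0},
    {"x": 0.07, "y": 0.76, "z": 0.03, "wz": 0.94, "fingers": 0},
    {"x": 0.15, "y": 0.75, "z": 0.03, "wz": 0.94, "fingers": 0},
    {"x": 0.21, "y": 0.74, "z": 0.03, "wz": 0.94, "fingers": 0},
    {"x": 0.29, "y": 0.71, "z": 0.03, "wz": 0.94, "fingers": 0},
    {"x": 0.35, "y": 0.68, "z": 0.03, "wz": 0.94, "fingers": 0},
    {"fingers": 0},
  ],
)

```text
schema error: expected keys x, y, z, wx, wy, wz, fingers
```

```bash
python3 plan.py 0.5115 -0.041 0.2 0 0.5115 -0.041 0.086 0
```

```text
--
{"x": -0.55, "y": -0.54, "z": 0.03, "wz": 0.94},
{"x": -0.59, "y": -0.49, "z": 0.04, "wz": 0.94},
{"x": -0.64, "y": -0.42, "z": 0.03, "wz": 0.94},
{"x": -0.67, "y": -0.37, "z": 0.03, "wz": 0.94},
{"x": -0.71, "y": -0.3, "z": 0.04, "wz": 0.95},
{"x": -0.73, "y": -0.23, "z": 0.03, "wz": 0.94},
{"x": -0.75, "y": -0.17, "z": 0.04, "wz": 0.94},
{"x": -0.76, "y": -0.09, "z": 0.03, "wz": 0.94},
{"x": -0.77, "y": -0.02, "z": 0.03, "wz": 0.94},
{"x": -0.76, "y": 0.05, "z": 0.04, "wz": 0.94},
{"x": -0.76, "y": 0.13, "z": 0.03, "wz": 0.94},
{"x": -0.74, "y": 0.19, "z": 0.03, "wz": 0.94},
--
{"x": -0.72, "y": 0.27, "z": 0.04, "wz": 0.95},
{"x": -0.7, "y": 0.33, "z": 0.03, "wz": 0.94},
{"x": -0.66, "y": 0.39, "z": 0.03, "wz": 0.94},
{"x": -0.61, "y": 0.45, "z": 0.04, "wz": 0.94},
{"x": -0.58, "y": 0.51, "z": 0.03, "wz": 0.94},
{"x": -0.52, "y": 0.56, "z": 0.04, "wz": 0.94},
{"x": -0.47, "y": 0.61, "z": 0.03, "wz": 0.94},
{"x": -0.41, "y": 0.65, "z": 0.03, "wz": 0.94},
{"x": -0.34, "y": 0.69, "z": 0.04, "wz": 0.95},
{"x": -0.28, "y": 0.71, "z": 0.03, "wz": 0.94},
{"x": -0.21, "y": 0.74, "z": 0.03, "wz": 0.94},
{"x": -0.14, "y": 0.75, "z": 0.04, "wz": 0.94},
--
{"x": -0.07, "y": 0.77, "z": 0.03, "wz": 0.94},
{"y": 0.77, "z": 0.04, "wz": 0.94},
{"x": 0.07, "y": 0.76, "z": 0.03, "wz": 0.94},
{"x": 0.15, "y": 0.75, "z": 0.03, "wz": 0.94},
{"x": 0.21, "y": 0.74, "z": 0.04, "wz": 0.95},
{"x": 0.29, "y": 0.71, "z": 0.03, "wz": 0.94},
{"x": 0.35, "y": 0.68, "z": 0.03, "wz": 0.94},
--
{"z": 0.76},
{"z": 0.76},
{"z": 0.76},
{"z": 0.76},
{"z": 0.76},
```

All seven keys are required in every row, so I'll fill them in.

Call:
servo_tool(
  motion=[
    {"x": -0.55, "y": -0.54, "z": 0.03, "wx": 0, "wy": 0, "wz": 0.94, "fingers": 0},
    {"x": -0.59, "y": -0.49, "z": 0.03, "wx": 0, "wy": 0, "wz": 0.94, "fingers": 0},
    {"x": -0.64, "y": -0.42, "z": 0.03, "wx": 0, "wy": 0, "wz": 0.94, "fingers": 0},
    {"x": -0.67, "y": -0.37, "z": 0.03, "wx": 0, "wy": 0, "wz": 0.94, "fingers": 0},
    {"x": -0.71, "y": -0.3, "z": 0.03, "wx": 0, "wy": 0, "wz": 0.94, "fingers": 0},
    {"x": -0.73, "y": -0.23, "z": 0.03, "wx": 0, "wy": 0, "wz": 0.94, "fingers": 0},
    {"x": -0.75, "y": -0.17, "z": 0.03, "wx": 0, "wy": 0, "wz": 0.94, "fingers": 0},
    {"x": -0.76, "y": -0.09, "z": 0.03, "wx": 0, "wy": 0, "wz": 0.94, "fingers": 0},
    {"x": -0.77, "y": -0.02, "z": 0.03, "wx": 0, "wy": 0, "wz": 0.94, "fingers": 0},
    {"x": -0.76, "y": 0.05, "z": 0.03, "wx": 0, "wy": 0, "wz": 0.94, "fingers": 0},
    {"x": -0.76, "y": 0.13, "z": 0.03, "wx": 0, "wy": 0, "wz": 0.94, "fingers": 0},
    {"x": -0.74, "y": 0.19, "z": 0.03, "wx": 0, "wy": 0, "wz": 0.94, "fingers": 0},
  ],
)

```text
time: 2.2
ee_pos: [0.2767, 0.3271, 0.2206]
tool_rot: [1.97, 2.447, 0.001]
contact_force: [1.4, 0.5, 0.9]
grip_width: 1.001
```

Call:
servo_tool(
  motion=[
    {"x": -0.72, "y": 0.27, "z": 0.03, "wx": 0, "wy": 0, "wz": 0.94, "fingers": 0},
    {"x": -0.7, "y": 0.33, "z": 0.03, "wx": 0, "wy": 0, "wz": 0.94, "fingers": 0},
    {"x": -0.66, "y": 0.39, "z": 0.03, "wx": 0, "wy": 0, "wz": 0.94, "fingers": 0},
    {"x": -0.61, "y": 0.45, "z": 0.03, "wx": 0, "wy": 0, "wz": 0.94, "fingers": 0},
    {"x": -0.58, "y": 0.51, "z": 0.03, "wx": 0, "wy": 0, "wz": 0.94, "fingers": 0},
    {"x": -0.52, "y": 0.56, "z": 0.03, "wx": 0, "wy": 0, "wz": 0.94, "fingers": 0},
    {"x": -0.47, "y": 0.61, "z": 0.03, "wx": 0, "wy": 0, "wz": 0.94, "fingers": 0},
    {"x": -0.41, "y": 0.65, "z": 0.03, "wx": 0, "wy": 0, "wz": 0.94, "fingers": 0},
    {"x": -0.34, "y": 0.69, "z": 0.03, "wx": 0, "wy": 0, "wz": 0.94, "fingers": 0},
    {"x": -0.28, "y": 0.71, "z": 0.03, "wx": 0, "wy": 0, "wz": 0.94, "fingers": 0},
    {"x": -0.21, "y": 0.74, "z": 0.03, "wx": 0, "wy": 0, "wz": 0.94, "fingers": 0},
    {"x": -0.14, "y": 0.75, "z": 0.03, "wx": 0, "wy": 0, "wz": 0.94, "fingers": 0},
  ],
)

```text
time: 3.4
ee_pos: [0.426, 0.0945, 0.2098]
tool_rot: [2.973, 1.015, 0.001]
contact_force: [-0.2, 0.7, -0.2]
grip_width: 1.0
```

Call:
servo_tool(
  motion=[
    {"x": -0.07, "y": 0.77, "z": 0.03, "wx": 0, "wy": 0, "wz": 0.94, "fingers": 0},
    {"x": 0, "y": 0.77, "z": 0.03, "wx": 0, "wy": 0, "wz": 0.94, "fingers": 0},
    {"x": 0.07, "y": 0.76, "z": 0.03, "wx": 0, "wy": 0, "wz": 0.94, "fingers": 0},
    {"x": 0.15, "y": 0.75, "z": 0.03, "wx": 0, "wy": 0, "wz": 0.94, "fingers": 0},
    {"x": 0.21, "y": 0.74, "z": 0.03, "wx": 0, "wy": 0, "wz": 0.94, "fingers": 0},
    {"x": 0.29, "y": 0.71, "z": 0.03, "wx": 0, "wy": 0, "wz": 0.94, "fingers": 0},
    {"x": 0.35, "y": 0.68, "z": 0.03, "wx": 0, "wy": 0, "wz": 0.94, "fingers": 0},
    {"x": 0, "y": 0, "z": 0, "wx": 0, "wy": 0, "wz": 0, "fingers": 0},
  ],
)

```text
time: 4.2
ee_pos: [0.5135, -0.0422, 0.2034]
tool_rot: [3.141, 0.0, 0.001]
contact_force: [-0.2, 1.3, 0.8]
grip_width: 1.0
```

```bash
python3 plan.py 0.5115 -0.041 0.086 0
```

```text
--
{"x": -0.01, "y": -0.01, "z": 0.78, "wx": 0.01, "wy": -0.01},
{"x": -0.02, "y": -0.01, "z": 0.79},
{"x": -0.01, "z": 0.78},
{"x": -0.01, "y": -0.01, "z": 0.78},
{"x": -0.02, "y": -0.01, "z": 0.78},
```

Call:
servo_tool(
  motion=[
    {"x": -0.02, "y": -0.01, "z": 0.78, "wx": 0, "wy": 0, "wz": 0, "fingers": 0},
    {"x": -0.02, "y": -0.01, "z": 0.78, "wx": 0, "wy": 0, "wz": 0, "fingers": 0},
    {"x": -0.01, "y": -0.01, "z": 0.78, "wx": 0, "wy": 0, "wz": 0, "fingers": 0},
    {"x": -0.01, "y": 0, "z": 0.78, "wx": 0, "wy": 0, "wz": 0, "fingers": 0.3},
    {"x": -0.01, "y": 0, "z": 0.78, "wx": 0, "wy": 0, "wz": 0, "fingers": 0.5},
    {"x": 0, "y": 0, "z": 0, "wx": 0, "wy": 0, "wz": 0, "fingers": 1},
    {"x": 0, "y": 0, "z": 0, "wx": 0, "wy": 0, "wz": 0, "fingers": 1},
    {"x": 0, "y": 0, "z": 0, "wx": 0, "wy": 0, "wz": 0, "fingers": 1},
    {"x": 0, "y": 0, "z": 0, "wx": 0, "wy": 0, "wz": 0, "fingers": 1},
    {"x": 0, "y": 0, "z": 0, "wx": 0, "wy": 0, "wz": 0, "fingers": 1},
  ],
  grip_force=20,
)

```text
time: 5.2
ee_pos: [0.5109, -0.0392, 0.0875]
tool_rot: [3.141, 0.007, 0.002]
contact_force: [-3.2, 1.2, 3.3]
grip_width: 0.249
```

```bash
cat > arc.py <<'E'
from plan import *
p,R=now(); print(p.round(4),readout.get_obs()["grip_width"])
c=np.array([.6305,-.040]); a0=np.arctan2(p[1]-c[1],p[0]-c[0]); rr=np.hypot(*(p[:2]-c)); psi0=np.arctan2(R[1,0],R[0,0])
D=np.deg2rad(89.8); n=22; print("r",rr)
o,p2,_=rows([((c[0]+rr*np.cos(a0+D*i/n),c[1]+rr*np.sin(a0+D*i/n),p[2]),psi0+D*i/n) for i in range(1,n+1)],1,p,R)
show(o); print(p2)
E
python3 arc.py
```

```text
[ 0.5109 -0.0392  0.0875] 0.24874449703501567
r 0.1196160390149343
--
{"x": 0.01, "y": 0.28, "wy": -0.01, "wz": -0.71},
{"y": 0.29, "wz": -0.71},
{"x": 0.01, "y": 0.28, "wz": -0.72},
{"x": 0.01, "y": 0.29, "wz": -0.71},
{"x": 0.01, "y": 0.28, "wz": -0.71},
{"y": 0.28, "wz": -0.71},
{"x": 0.01, "y": 0.29, "wz": -0.72},
{"x": 0.01, "y": 0.28, "wz": -0.71},
{"y": 0.28, "wz": -0.71},
{"x": 0.01, "y": 0.29, "wz": -0.71},
{"x": 0.01, "y": 0.28, "wz": -0.72},
{"y": 0.29, "wz": -0.71},
--
{"x": 0.01, "y": 0.28, "wz": -0.71},
{"x": 0.01, "y": 0.28, "wz": -0.71},
{"x": 0.01, "y": 0.29, "wz": -0.72},
{"y": 0.28, "wz": -0.71},
{"x": 0.01, "y": 0.29, "wz": -0.71},
{"x": 0.01, "y": 0.28, "wz": -0.71},
{"y": 0.28, "wz": -0.72},
{"x": 0.01, "y": 0.29, "wz": -0.71},
{"x": 0.01, "y": 0.28, "wz": -0.71},
{"y": 0.29, "wz": -0.71},
[ 0.6294078  -0.15975063  0.08756812]
```

Call:
servo_tool(
  motion=[
    {"x": 0.01, "y": 0.28, "z": 0, "wx": 0, "wy": 0, "wz": -0.71, "fingers": 1},
    {"x": 0.01, "y": 0.28, "z": 0, "wx": 0, "wy": 0, "wz": -0.71, "fingers": 1},
    {"x": 0.01, "y": 0.29, "z": 0, "wx": 0, "wy": 0, "wz": -0.71, "fingers": 1},
    {"x": 0.01, "y": 0.28, "z": 0, "wx": 0, "wy": 0, "wz": -0.71, "fingers": 1},
    {"x": 0.01, "y": 0.28, "z": 0, "wx": 0, "wy": 0, "wz": -0.72, "fingers": 1},
    {"x": 0, "y": 0.29, "z": 0, "wx": 0, "wy": 0, "wz": -0.71, "fingers": 1},
    {"x": 0.01, "y": 0.28, "z": 0, "wx": 0, "wy": 0, "wz": -0.71, "fingers": 1},
    {"x": 0.01, "y": 0.28, "z": 0, "wx": 0, "wy": 0, "wz": -0.71, "fingers": 1},
    {"x": 0, "y": 0.29, "z": 0, "wx": 0, "wy": 0, "wz": -0.71, "fingers": 1},
    {"x": 0.01, "y": 0.28, "z": 0, "wx": 0, "wy": 0, "wz": -0.72, "fingers": 1},
    {"x": 0.01, "y": 0.28, "z": 0, "wx": 0, "wy": 0, "wz": -0.71, "fingers": 1},
  ],
)

```text
time: 6.3
ee_pos: [0.5456, -0.1241, 0.0875]
tool_rot: [2.899, 1.209, 0.001]
contact_force: [-2.2, 1.1, 3.2]
grip_width: 0.248
```

Call:
servo_tool(
  motion=[
    {"x": 0.01, "y": 0.28, "z": 0, "wx": 0, "wy": 0, "wz": -0.71, "fingers": 1},
    {"x": 0.01, "y": 0.29, "z": 0, "wx": 0, "wy": 0, "wz": -0.71, "fingers": 1},
    {"x": 0.01, "y": 0.29, "z": 0, "wx": 0, "wy": 0, "wz": -0.71, "fingers": 1},
    {"x": 0.01, "y": 0.28, "z": 0, "wx": 0, "wy": 0, "wz": -0.71, "fingers": 1},
    {"x": 0.01, "y": 0.28, "z": 0, "wx": 0, "wy": 0, "wz": -0.72, "fingers": 1},
    {"x": 0, "y": 0.29, "z": 0, "wx": 0, "wy": 0, "wz": -0.71, "fingers": 1},
    {"x": 0.01, "y": 0.28, "z": 0, "wx": 0, "wy": 0, "wz": -0.71, "fingers": 1},
    {"x": 0.01, "y": 0.28, "z": 0, "wx": 0, "wy": 0, "wz": -0.71, "fingers": 1},
    {"x": 0, "y": 0.29, "z": 0, "wx": 0, "wy": 0, "wz": -0.71, "fingers": 1},
    {"x": 0.01, "y": 0.28, "z": 0, "wx": 0, "wy": 0, "wz": -0.72, "fingers": 1},
    {"x": 0, "y": 0.29, "z": 0, "wx": 0, "wy": 0, "wz": -0.71, "fingers": 1},
    {"x": 0, "y": 0, "z": 0, "wx": 0, "wy": 0, "wz": 0, "fingers": 1},
  ],
)

```text
time: 7.5
ee_pos: [0.6306, -0.1592, 0.0875]
tool_rot: [2.221, 2.221, 0.002]
contact_force: [-2.1, 3.8, 4.7]
grip_width: 0.25
```

```bash
cat > rim.py <<'E'
from h import *
for n in("top","scene"):
    im,d,c=grab(n);P=cloud(d,c);np.savez(f"{n}.npz",P=P,im=im)
    m=(abs(P[...,0]-.60)<.13)&(abs(P[...,1]+.04)<.12)&(P[...,2]>.133)&(P[...,2]<.148)
    k,l,s,cc=cv2.connectedComponentsWithStats(m.astype(np.uint8))
    for i in range(1,k):
        if s[i,4]>100:
            q=P[l==i]; a=cv2.minAreaRect(q[:,:2].astype(np.float32)*1000); print(n,s[i,4],np.round(a[0],1),np.round(a[1],1),round(a[2],2),np.median(q[:,2]).round(4))
E
python3 rim.py; python3 -c "
from plan import *;print(now(),readout.get_obs()['contact_force'])"
```

```text
top 232 [558.2 -26.7] [ 85.5 111.7] 0.41 0.141
scene 487 [558.2 -40.1] [140.4  88.6] 89.71 0.1393
(array([ 0.63006928, -0.15919383,  0.08755248]), array([[ 2.22060701e-03,  9.99995912e-01,  1.80117081e-03],
       [ 9.99997533e-01, -2.22069761e-03,  4.83030679e-05],
       [ 5.23027261e-05,  1.80105911e-03, -9.99998377e-01]])) [-0.30363127  3.98667882  6.30519   ]
```

Call:
servo_tool(
  motion=[
    {"x": 0, "y": 0, "z": 0, "wx": 0, "wy": 0, "wz": 0, "fingers": 0.4},
    {"x": 0, "y": 0, "z": 0, "wx": 0, "wy": 0, "wz": 0, "fingers": 0.3},
    {"x": 0, "y": 0, "z": 0, "wx": 0, "wy": 0, "wz": 0, "fingers": 0.3},
    {"x": 0, "y": 0, "z": -0.7, "wx": 0, "wy": 0, "wz": 0, "fingers": 0.2},
    {"x": 0, "y": 0, "z": -0.9, "wx": 0, "wy": 0, "wz": 0, "fingers": 0},
    {"x": 0, "y": 0, "z": -0.9, "wx": 0, "wy": 0, "wz": 0, "fingers": 0},
    {"x": 0, "y": 0, "z": -0.9, "wx": 0, "wy": 0, "wz": 0, "fingers": 0},
    {"x": 0, "y": 0, "z": -0.9, "wx": 0, "wy": 0, "wz": 0, "fingers": 0},
  ],
)

```text
time: 8.4
ee_pos: [0.629, -0.1598, 0.2163]
tool_rot: [2.223, 2.219, -0.001]
contact_force: [-0.1, -0.0, -0.3]
grip_width: 1.001
```

```bash
python3 rim.py; cat > cup.py <<'E'
from h import *
from scipy.optimize import least_squares
def outline(q,hook):  # silhouettes
    pass
for n in("top","scene"):
    f=np.load(n+".npz");P=f["P"]
    m=(abs(P[...,0]-.5)<.09)&(abs(P[...,1]-.33)<.08)
    rim=P[m&(P[...,2]>.080)&(P[...,2]<.088)][:,:2]*1000
    hk=P[m&(P[...,2]>.094)&(P[...,2]<.106)][:,:2]*1000
    def res(v):
        c,s=np.cos(v[2]),np.sin(v[2]); L=(rim-v[:2])@np.array([[c,-s],[s,c]])
        dx=abs(abs(L[:,0])-29); dy=abs(abs(L[:,1])-23)
        inx=np.maximum(abs(L[:,1])-25,0)+dx; iny=np.maximum(abs(L[:,0])-31,0)+dy
        H=(hk-v[:2])@np.array([[c,-s],[s,c]])
        return np.r_[np.minimum(inx,iny),3*(H[:,1].mean())]
    b=min((least_squares(res,[482+dx,331,a],loss="soft_l1",f_scale=2) for a in(.05,.1,.15) for dx in (-4,0,4)),key=lambda r:r.cost)
    c,s=np.cos(b.x[2]),np.sin(b.x[2]);H=(hk-b.x[:2])@np.array([[c,-s],[s,c]])
    print(n,b.x.round(2),np.rad2deg(b.x[2]).round(2),b.cost.round(1),len(rim),"hook x",np.percentile(H,[2,98],axis=0).round(1).tolist())
E
python3 cup.py; python3 plan.py .6306 -.1592 .24 90 .4825 .331 .2 6
```

```text
top 235 [558.3 -27.7] [114.8  85.4] 89.85 0.1411
scene 535 [557.9 -40. ] [140.6  88.3] 89.82 0.1395
top [4.8423e+02 3.3143e+02 9.0000e-02] 5.33 114.4 100 hook x [[27.3, -20.0], [49.1, 19.9]]
scene [4.8697e+02 3.3137e+02 1.0000e-01] 5.65 842.0 126 hook x [[24.0, -22.3], [46.8, 22.3]]
--
{"x": 0.05, "y": -0.03, "z": -0.65, "wx": 0.08, "wy": 0.04, "wz": -0.02},
--
{"x": 0.86, "y": -0.26, "z": 0.07, "wz": 0.77},
{"x": 0.84, "y": -0.32, "z": 0.07, "wz": 0.77},
{"x": 0.81, "y": -0.39, "z": 0.07, "wz": 0.78},
{"x": 0.78, "y": -0.45, "z": 0.07, "wz": 0.77},
{"x": 0.74, "y": -0.51, "z": 0.07, "wz": 0.77},
{"x": 0.7, "y": -0.56, "z": 0.07, "wz": 0.77},
{"x": 0.65, "y": -0.62, "z": 0.07, "wz": 0.77},
{"x": 0.6, "y": -0.66, "z": 0.07, "wz": 0.77},
{"x": 0.55, "y": -0.71, "z": 0.07, "wz": 0.78},
{"x": 0.5, "y": -0.75, "z": 0.07, "wz": 0.77},
{"x": 0.43, "y": -0.79, "z": 0.07, "wz": 0.77},
{"x": 0.38, "y": -0.82, "z": 0.07, "wz": 0.77},
--
{"x": 0.31, "y": -0.84, "z": 0.07, "wz": 0.77},
{"x": 0.24, "y": -0.87, "z": 0.07, "wz": 0.78},
{"x": 0.18, "y": -0.88, "z": 0.07, "wz": 0.77},
{"x": 0.11, "y": -0.89, "z": 0.07, "wz": 0.77},
{"x": 0.03, "y": -0.9, "z": 0.07, "wz": 0.77},
{"x": -0.03, "y": -0.89, "z": 0.07, "wz": 0.77},
{"x": -0.1, "y": -0.9, "z": 0.07, "wz": 0.77},
```

Call:
servo_tool(
  motion=[
    {"x": 0.05, "y": -0.03, "z": -0.65, "wx": 0, "wy": 0, "wz": 0, "fingers": 0},
    {"x": 0.86, "y": -0.26, "z": 0.07, "wx": 0, "wy": 0, "wz": 0.77, "fingers": 0},
    {"x": 0.84, "y": -0.32, "z": 0.07, "wx": 0, "wy": 0, "wz": 0.77, "fingers": 0},
    {"x": 0.81, "y": -0.39, "z": 0.07, "wx": 0, "wy": 0, "wz": 0.77, "fingers": 0},
    {"x": 0.78, "y": -0.45, "z": 0.07, "wx": 0, "wy": 0, "wz": 0.77, "fingers": 0},
    {"x": 0.74, "y": -0.51, "z": 0.07, "wx": 0, "wy": 0, "wz": 0.77, "fingers": 0},
    {"x": 0.7, "y": -0.56, "z": 0.07, "wx": 0, "wy": 0, "wz": 0.77, "fingers": 0},
    {"x": 0.65, "y": -0.62, "z": 0.07, "wx": 0, "wy": 0, "wz": 0.77, "fingers": 0},
    {"x": 0.6, "y": -0.66, "z": 0.07, "wx": 0, "wy": 0, "wz": 0.77, "fingers": 0},
    {"x": 0.55, "y": -0.71, "z": 0.07, "wx": 0, "wy": 0, "wz": 0.77, "fingers": 0},
  ],
)

```text
time: 9.5
ee_pos: [0.5575, 0.0749, 0.2146]
tool_rot: [-2.847, -1.328, 0.002]
contact_force: [0.5, 0.6, -1.2]
grip_width: 1.003
```

Call:
servo_tool(
  motion=[
    {"x": 0.5, "y": -0.75, "z": 0.07, "wx": 0, "wy": 0, "wz": 0.77, "fingers": 0},
    {"x": 0.43, "y": -0.79, "z": 0.07, "wx": 0, "wy": 0, "wz": 0.77, "fingers": 0},
    {"x": 0.38, "y": -0.82, "z": 0.07, "wx": 0, "wy": 0, "wz": 0.77, "fingers": 0},
    {"x": 0.31, "y": -0.84, "z": 0.07, "wx": 0, "wy": 0, "wz": 0.77, "fingers": 0},
    {"x": 0.24, "y": -0.87, "z": 0.07, "wx": 0, "wy": 0, "wz": 0.77, "fingers": 0},
    {"x": 0.18, "y": -0.88, "z": 0.07, "wx": 0, "wy": 0, "wz": 0.77, "fingers": 0},
    {"x": 0.11, "y": -0.89, "z": 0.07, "wx": 0, "wy": 0, "wz": 0.77, "fingers": 0},
    {"x": 0.03, "y": -0.9, "z": 0.07, "wx": 0, "wy": 0, "wz": 0.77, "fingers": 0},
    {"x": -0.03, "y": -0.89, "z": 0.07, "wx": 0, "wy": 0, "wz": 0.77, "fingers": 0},
    {"x": -0.05, "y": -0.9, "z": 0.07, "wx": 0, "wy": 0, "wz": 0.8, "fingers": 0},
    {"x": 0, "y": 0, "z": 0, "wx": 0, "wy": 0, "wz": 0, "fingers": 0},
  ],
)

```text
time: 10.6
ee_pos: [0.4799, 0.3345, 0.1933]
tool_rot: [3.137, 0.166, -0.004]
contact_force: [-0.4, -0.5, -0.2]
grip_width: 0.998
```

```bash
python3 plan.py .4842 .3314 .045 5.4
```

```text
--
{"x": 0.02, "y": 0.02, "z": 0.82, "wy": 0.02, "wz": 0.02},
{"x": 0.03, "y": 0.02, "z": 0.83, "wz": 0.02},
{"x": 0.02, "y": 0.02, "z": 0.82, "wz": 0.02},
{"x": 0.02, "y": 0.02, "z": 0.82, "wz": 0.02},
{"x": 0.02, "y": 0.02, "z": 0.83, "wz": 0.01},
{"x": 0.03, "y": 0.02, "z": 0.82, "wz": 0.02},
```

Call:
servo_tool(
  motion=[
    {"x": 0.05, "y": 0.04, "z": 0.7, "wx": 0, "wy": 0, "wz": 0.05, "fingers": 0},
    {"x": 0.05, "y": 0.04, "z": 0.8, "wx": 0, "wy": 0, "wz": 0.05, "fingers": 0},
    {"x": 0.04, "y": 0.04, "z": 0.82, "wx": 0, "wy": 0, "wz": 0.01, "fingers": 0},
    {"x": 0, "y": 0, "z": 0.82, "wx": 0, "wy": 0, "wz": 0, "fingers": 0},
    {"x": 0, "y": 0, "z": 0.82, "wx": 0, "wy": 0, "wz": 0, "fingers": 0},
    {"x": 0, "y": 0, "z": 0.82, "wx": 0, "wy": 0, "wz": 0, "fingers": 0},
    {"x": 0, "y": 0, "z": 0.16, "wx": 0, "wy": 0, "wz": 0, "fingers": 0.2},
    {"x": 0, "y": 0, "z": 0, "wx": 0, "wy": 0, "wz": 0, "fingers": 0.4},
    {"x": 0, "y": 0, "z": 0, "wx": 0, "wy": 0, "wz": 0, "fingers": 1},
    {"x": 0, "y": 0, "z": 0, "wx": 0, "wy": 0, "wz": 0, "fingers": 1},
    {"x": 0, "y": 0, "z": 0, "wx": 0, "wy": 0, "wz": 0, "fingers": 1},
  ],
  grip_force=30,
)

```text
time: 11.7
ee_pos: [0.4869, 0.3296, 0.0479]
tool_rot: [-3.138, -0.146, -0.003]
contact_force: [-0.2, 0.5, 0.0]
grip_width: 0.584
```

Call:
servo_tool(
  motion=[
    {"x": 0, "y": 0, "z": -0.4, "wx": 0, "wy": 0, "wz": 0, "fingers": 1},
    {"x": 0, "y": 0, "z": -0.9, "wx": 0, "wy": 0, "wz": 0, "fingers": 1},
    {"x": 0, "y": 0, "z": -0.95, "wx": 0, "wy": 0, "wz": 0, "fingers": 1},
    {"x": 0, "y": 0, "z": -0.95, "wx": 0, "wy": 0, "wz": 0, "fingers": 1},
    {"x": 0, "y": 0, "z": -0.95, "wx": 0, "wy": 0, "wz": 0, "fingers": 1},
    {"x": 0, "y": 0, "z": -0.95, "wx": 0, "wy": 0, "wz": 0, "fingers": 1},
  ],
)

```text
time: 12.3
ee_pos: [0.4862, 0.3295, 0.2023]
tool_rot: [-3.138, -0.146, -0.002]
contact_force: [-0.2, 0.3, -0.6]
grip_width: 0.58
```

```bash
python3 plan.py .46 -.040 .19 0
```

```text
--
{"x": -0.14, "y": 0.87, "z": 0.03, "wy": -0.01, "wz": 0.07},
{"x": -0.14, "y": 0.87, "z": 0.03, "wz": 0.06},
{"x": -0.13, "y": 0.87, "z": 0.03, "wz": 0.07},
{"x": -0.13, "y": 0.88, "z": 0.03, "wz": 0.07},
{"x": -0.12, "y": 0.87, "z": 0.02, "wz": 0.06},
{"x": -0.12, "y": 0.87, "z": 0.03, "wz": 0.07},
{"x": -0.1, "y": 0.88, "z": 0.03, "wz": 0.06},
{"x": -0.11, "y": 0.87, "z": 0.03, "wz": 0.07},
{"x": -0.1, "y": 0.88, "z": 0.03, "wz": 0.07},
{"x": -0.09, "y": 0.88, "z": 0.03, "wz": 0.06},
{"x": -0.08, "y": 0.88, "z": 0.03, "wz": 0.07},
{"x": -0.08, "y": 0.87, "z": 0.03, "wz": 0.07},
--
{"x": -0.08, "y": 0.88, "z": 0.03, "wz": 0.06},
{"x": -0.07, "y": 0.88, "z": 0.03, "wz": 0.07},
```

Call:
servo_tool(
  motion=[
    {"x": -0.14, "y": 0.87, "z": 0, "wx": 0, "wy": 0, "wz": 0.07, "fingers": 1},
    {"x": -0.14, "y": 0.87, "z": 0, "wx": 0, "wy": 0, "wz": 0.07, "fingers": 1},
    {"x": -0.13, "y": 0.87, "z": 0, "wx": 0, "wy": 0, "wz": 0.07, "fingers": 1},
    {"x": -0.13, "y": 0.87, "z": 0, "wx": 0, "wy": 0, "wz": 0.07, "fingers": 1},
    {"x": -0.12, "y": 0.87, "z": 0, "wx": 0, "wy": 0, "wz": 0.06, "fingers": 1},
    {"x": -0.12, "y": 0.87, "z": 0, "wx": 0, "wy": 0, "wz": 0.06, "fingers": 1},
    {"x": -0.11, "y": 0.87, "z": 0, "wx": 0, "wy": 0, "wz": 0.07, "fingers": 1},
    {"x": -0.11, "y": 0.87, "z": 0, "wx": 0, "wy": 0, "wz": 0.07, "fingers": 1},
    {"x": -0.1, "y": 0.88, "z": 0, "wx": 0, "wy": 0, "wz": 0.07, "fingers": 1},
    {"x": -0.1, "y": 0.88, "z": 0, "wx": 0, "wy": 0, "wz": 0.06, "fingers": 1},
    {"x": -0.09, "y": 0.88, "z": 0, "wx": 0, "wy": 0, "wz": 0.06, "fingers": 1},
    {"x": -0.09, "y": 0.88, "z": 0, "wx": 0, "wy": 0, "wz": 0.06, "fingers": 1},
  ],
)

```text
time: 13.5
ee_pos: [0.4623, 0.0121, 0.2011]
tool_rot: [3.141, 0.022, 0.003]
contact_force: [0.1, -1.1, -1.1]
grip_width: 0.581
```

Call:
servo_tool(
  motion=[
    {"x": -0.08, "y": 0.88, "z": 0, "wx": 0, "wy": 0, "wz": 0.06, "fingers": 1},
    {"x": -0.06, "y": 0.88, "z": 0, "wx": 0, "wy": 0, "wz": 0.06, "fingers": 1},
    {"x": 0, "y": 0, "z": 0, "wx": 0, "wy": 0, "wz": 0, "fingers": 1},
    {"x": 0, "y": 0, "z": 0, "wx": 0, "wy": 0, "wz": 0, "fingers": 1},
  ],
)

```text
time: 13.9
ee_pos: [0.4588, -0.0399, 0.2007]
tool_rot: [3.142, 0.001, 0.002]
contact_force: [-0.3, 0.6, -0.4]
grip_width: 0.581
```

```bash
python3 rim.py; python3 - <<'E'
from h import *
from plan import now
p,R=now();print(p.round(4),np.rad2deg(np.arctan2(R[1,0],R[0,0])).round(2),R[2].round(3))
out=[]
for n in("top","scene"):
    f=np.load(n+".npz");P=f["P"];im=f["im"]
    m=(abs(P[...,0]-.49)<.06)&(abs(P[...,1]+.04)<.06)
    und=p[2]-.048
    hk=m&(abs(P[...,2]-und-.1)<.006)&(P[...,0]>.465)
    q=P[hk]
    if len(q): print(n,"hook",len(q),np.percentile(q*1000,[2,50,98],axis=0).round(1).tolist())
    back=m&(P[...,2]>und+.03)&(P[...,2]<und+.08)&(P[...,0]>.50)
    q=P[back]
    if len(q): print(n,"lip",len(q),np.percentile(q*1000,[2,50,98],axis=0).round(1).tolist())
    vv,uu=np.where((abs(P[...,0]-.56)<.12)&(abs(P[...,1]+.04)<.12)&(P[...,2]>.02))
    c=im[vv.min():vv.max(),uu.min():uu.max(),::-1]; out.append(cv2.resize(c,(400,500),interpolation=cv2.INTER_CUBIC))
cv2.imwrite("pics/hold.png",np.hstack(out))
E
```

```text
top 241 [562.  -40.1] [140.4  80.8] 88.57 0.1408
scene 535 [557.9 -40. ] [141.1  88.8] 89.47 0.1394
[ 0.4588 -0.039   0.2003] 0.14 [ 0.001 -0.    -1.   ]
scene hook 261 [[465.4, -91.2, 247.3], [487.6, -41.7, 252.2], [506.3, 11.8, 257.6]]
scene lip 91 [[503.4, -59.4, 219.5], [506.0, -40.1, 225.1], [509.6, -21.0, 231.6]]
```

View pics/hold.png

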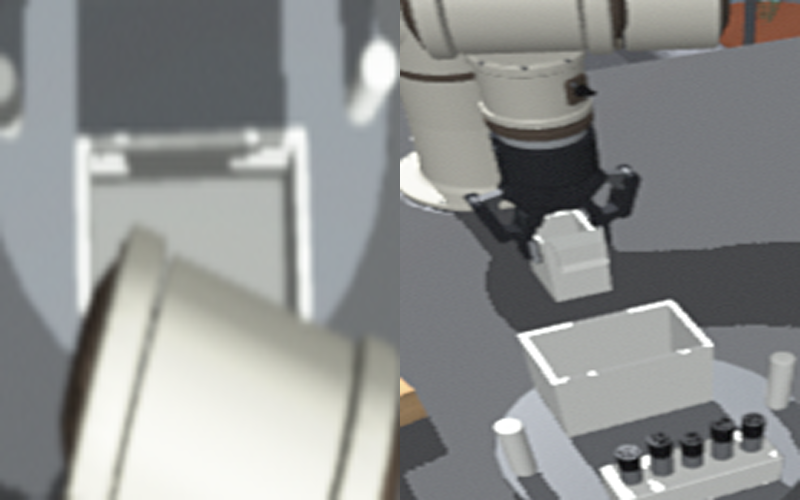

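Call:
servo_tool(
  motion=[
    {"x": 0.4, "y": 0.02, "z": 0, "wx": 0, "wy": 0, "wz": 0.02, "fingers": 1},
    {"x": 0.38, "y": 0.02, "z": 0, "wx": 0, "wy": 0, "wz": 0, "fingers": 1},
    {"x": 0, "y": 0, "z": 0.3, "wx": 0, "wy": 0, "wz": 0, "fingers": 1},
    {"x": 0, "y": 0, "z": 0.5, "wx": 0, "wy": 0, "wz": 0, "fingers": 1},
    {"x": 0, "y": 0, "z": 0.3, "wx": 0, "wy": 0, "wz": 0, "fingers": 1},
    {"x": 0, "y": 0, "z": 0, "wx": 0, "wy": 0, "wz": 0, "fingers": 1},
  ],
)

```text
time: 14.6
ee_pos: [0.4804, -0.04, 0.1648]
tool_rot: [-3.14, -0.001, 0.006]
contact_force: [0.4, 0.1, -1.1]
grip_width: 0.583
```

```bash
python3 rim.py; python3 - <<'E'
from h import *
from plan import now
p,R=now();print(p.round(4),np.rad2deg(np.arctan2(R[1,0],R[0,0])).round(2))
P=np.load("scene.npz")["P"]; und=p[2]-.048
for z in range(64,100,4):
    m=(abs(P[...,0]-.515)<.035)&(abs(P[...,1]+.04)<.018)&(abs(P[...,2]-und-z/1000)<.002)&(P[...,0]>.5)
    q=P[m]*1000
    if len(q): print(z,len(q),np.percentile(q[:,0],[5,50,95]).round(1),q[:,1].mean().round(1))
# rim front wall top at scene, y away from the cup
m=(abs(P[...,0]-.515)<.02)&(abs(abs(P[...,1]+.04)-.055)<.01)&(abs(P[...,2]-.140)<.003)
q=P[m]*1000; print("rim",len(q),np.percentile(q[:,0],[3,50,97]).round(1))
E
```

```text
top 196 [576.4 -40.4] [140.6  51.9] 88.4 0.1405
scene 625 [537.8 -39.9] [128.9 140.7] 0.11 0.1393
[ 0.4818 -0.0406  0.1667] 0.01
64 8 [515.5 529.1 530.1] -42.7
68 23 [526.4 529.7 531.5] -42.0
72 23 [526.2 528.7 531.1] -39.8
76 19 [525.9 527.6 529.5] -41.5
80 17 [526.1 527.6 528.9] -40.0
84 19 [526.4 528.2 529. ] -40.8
88 19 [526.9 527.9 529. ] -39.0
92 16 [526.5 527.5 528.9] -39.2
96 38 [508.8 527.1 529.3] -41.1
rim 40 [514.9 518.4 521.7]
```

Call:
servo_tool(
  motion=[
    {"x": 0.04, "y": 0, "z": 0.4, "wx": 0, "wy": 0, "wz": 0, "fingers": 1},
    {"x": 0, "y": 0, "z": 0.6, "wx": 0, "wy": 0, "wz": 0, "fingers": 1},
    {"x": 0, "y": 0, "z": 0.6, "wx": 0, "wy": 0, "wz": 0, "fingers": 1},
    {"x": 0, "y": 0, "z": 0.5, "wx": 0, "wy": 0, "wz": 0, "fingers": 1},
    {"x": 0, "y": 0, "z": 0.1, "wx": 0, "wy": 0, "wz": 0, "fingers": 1},
    {"x": 0, "y": 0, "z": 0, "wx": 0, "wy": 0, "wz": 0, "fingers": 1},
  ],
)

```text
time: 15.3
ee_pos: [0.483, -0.0408, 0.1004]
tool_rot: [-3.141, 0.0, 0.001]
contact_force: [0.1, -0.4, -0.1]
grip_width: 0.582
```

No contact on the way down. I'll lower the last 6 to 8 mm slowly.

Call:
servo_tool(
  motion=[
    {"x": 0, "y": 0, "z": 0.1, "wx": 0, "wy": 0, "wz": 0, "fingers": 1},
    {"x": 0, "y": 0, "z": 0.07, "wx": 0, "wy": 0, "wz": 0, "fingers": 1},
    {"x": 0, "y": 0, "z": 0.03, "wx": 0, "wy": 0, "wz": 0, "fingers": 1},
    {"x": 0, "y": 0, "z": 0, "wx": 0, "wy": 0, "wz": 0, "fingers": 1},
  ],
)

```text
time: 15.7
ee_pos: [0.4834, -0.0409, 0.0949]
tool_rot: [3.141, -0.0, 0.0]
contact_force: [0.8, 0.8, -0.8]
grip_width: 0.584
```

Call:
servo_tool(
  motion=[
    {"x": 0, "y": 0, "z": 0.05, "wx": 0, "wy": 0, "wz": 0, "fingers": 1},
    {"x": 0, "y": 0, "z": 0.03, "wx": 0, "wy": 0, "wz": 0, "fingers": 1},
    {"x": 0, "y": 0, "z": 0, "wx": 0, "wy": 0, "wz": 0, "fingers": 1},
  ],
)

```text
time: 16.0
ee_pos: [0.4833, -0.0409, 0.0924]
tool_rot: [3.142, -0.0, 0.0]
contact_force: [-0.3, -0.3, -0.6]
grip_width: 0.582
```

Call:
servo_tool(
  motion=[
    {"x": 0, "y": 0, "z": 0.04, "wx": 0, "wy": 0, "wz": 0, "fingers": 1},
    {"x": 0, "y": 0, "z": 0.03, "wx": 0, "wy": 0, "wz": 0, "fingers": 1},
    {"x": 0, "y": 0, "z": 0, "wx": 0, "wy": 0, "wz": 0, "fingers": 1},
  ],
)

```text
time: 16.3
ee_pos: [0.484, -0.0413, 0.0916]
tool_rot: [3.141, -0.0, 0.002]
contact_force: [-3.7, 0.5, 6.8]
grip_width: 0.581
```

```bash
python3 -c "
from plan import *
o=readout.get_obs();print(o['ee_pos'],o['contact_force'],o['wrist_torque'])"; python3 rim.py; python3 - <<'E'
from h import *
P=np.load("scene.npz")["P"];im=np.load("scene.npz")["im"]
m=(abs(P[...,0]-.52)<.03)&(abs(P[...,1]+.04)<.017)&(P[...,2]>.137)&(P[...,2]<.16)
q=P[m]*1000; print(len(q),np.percentile(q,[5,50,95],axis=0).round(1).tolist())
vv,uu=np.where((abs(P[...,0]-.52)<.1)&(abs(P[...,1]+.04)<.12)&(P[...,2]>.02))
c=im[vv.min():vv.max(),uu.min():uu.max(),::-1]; cv2.imwrite("pics/hung.png",cv2.resize(c,(600,600),interpolation=cv2.INTER_CUBIC))
E
```

```text
[ 0.48397976 -0.04125795  0.0915828 ] [-3.70645414  0.53331798  6.79031654] [-0.02304352  0.19774617 -0.02400743]
top 214 [569.5 -40.8] [ 66.7 139.7] 1.58 0.1406
scene 652 [554.3 -40.1] [ 95.7 140.6] 0.16 0.1399
122 [[509.6, -54.9, 139.1], [523.0, -39.6, 143.8], [530.9, -24.8, 146.4]]
```

Contact at 6.8 N with the hook top near 145 mm matches the bridge resting on the rim. Releasing now.

Call:
servo_tool(
  motion=[
    {"x": 0, "y": 0, "z": -0.03, "wx": 0, "wy": 0, "wz": 0, "fingers": 1},
    {"x": 0, "y": 0, "z": 0, "wx": 0, "wy": 0, "wz": 0, "fingers": 0.3},
    {"x": 0, "y": 0, "z": 0, "wx": 0, "wy": 0, "wz": 0, "fingers": 0.2},
    {"x": 0, "y": 0, "z": 0, "wx": 0, "wy": 0, "wz": 0, "fingers": 0.1},
    {"x": 0, "y": 0, "z": 0, "wx": 0, "wy": 0, "wz": 0, "fingers": 0.1},
    {"x": 0, "y": 0, "z": -0.3, "wx": 0, "wy": 0, "wz": 0, "fingers": 0.1},
    {"x": 0, "y": 0, "z": -0.6, "wx": 0, "wy": 0, "wz": 0, "fingers": 0.1},
    {"x": 0, "y": 0, "z": -0.9, "wx": 0, "wy": 0, "wz": 0, "fingers": 0.1},
    {"x": 0, "y": 0, "z": -0.95, "wx": 0, "wy": 0, "wz": 0, "fingers": 0},
    {"x": 0, "y": 0, "z": -0.95, "wx": 0, "wy": 0, "wz": 0, "fingers": 0},
    {"x": 0, "y": 0, "z": -0.95, "wx": 0, "wy": 0, "wz": 0, "fingers": 0},
  ],
)

```text
time: 17.5
ee_pos: [0.4832, -0.0409, 0.2326]
tool_rot: [3.141, -0.0, 0.001]
contact_force: [-0.1, 0.4, 0.2]
grip_width: 1.001
```

```bash
python3 plan.py .4797 -.267 .2 0
```

```text
--
{"x": -0.01, "y": 0.84, "z": 0.12, "wy": -0.01},
{"x": -0.02, "y": 0.84, "z": 0.12},
{"x": -0.01, "y": 0.83, "z": 0.12},
{"x": -0.01, "y": 0.84, "z": 0.12},
{"x": -0.01, "y": 0.84, "z": 0.12},
{"x": -0.02, "y": 0.84, "z": 0.13},
{"x": -0.01, "y": 0.83, "z": 0.12},
{"x": -0.01, "y": 0.84, "z": 0.12},
{"x": -0.02, "y": 0.84, "z": 0.12},
```

Call:
servo_tool(
  motion=[
    {"x": 0, "y": 0.84, "z": 0.05, "wx": 0, "wy": 0, "wz": 0, "fingers": 0},
    {"x": -0.02, "y": 0.84, "z": 0.05, "wx": 0, "wy": 0, "wz": 0, "fingers": 0},
    {"x": -0.02, "y": 0.84, "z": 0.1, "wx": 0, "wy": 0, "wz": 0, "fingers": 0},
    {"x": -0.01, "y": 0.84, "z": 0.1, "wx": 0, "wy": 0, "wz": 0, "fingers": 0},
    {"x": -0.01, "y": 0.84, "z": 0.1, "wx": 0, "wy": 0, "wz": 0, "fingers": 0},
    {"x": -0.01, "y": 0.84, "z": 0.1, "wx": 0, "wy": 0, "wz": 0, "fingers": 0},
    {"x": -0.01, "y": 0.84, "z": 0.1, "wx": 0, "wy": 0, "wz": 0, "fingers": 0},
    {"x": -0.01, "y": 0.84, "z": 0.1, "wx": 0, "wy": 0, "wz": 0, "fingers": 0},
    {"x": -0.01, "y": 0.84, "z": 0.1, "wx": 0, "wy": 0, "wz": 0, "fingers": 0},
    {"x": 0, "y": 0, "z": 0, "wx": 0, "wy": 0, "wz": 0, "fingers": 0},
  ],
)

```text
time: 18.5
ee_pos: [0.4798, -0.2702, 0.2069]
tool_rot: [3.141, -0.005, -0.0]
contact_force: [-0.5, 0.3, -0.2]
grip_width: 0.997
```

```bash
python3 rim.py; cat > cupchk.py <<'E'
from h import *
import sys
out=[]
for n in("top","scene"):
    f=np.load(n+".npz");P=f["P"];im=f["im"]
    a=(abs(P[...,0]-.49)<.06)&(abs(P[...,1]+.04)<.04)
    for nm,m in(("cuprim",a&(P[...,2]>.126)&(P[...,2]<.134)&(P[...,0]<.514)),("hook",a&(P[...,2]>.1425)&(P[...,2]<.150))):
        q=P[m]*1000
        if len(q)>5: r_=cv2.minAreaRect(q[:,:2].astype(np.float32)); print(n,nm,len(q),np.round(r_[0],1),np.round(r_[1],1),round(r_[2],1),np.percentile(q[:,2],[5,50,95]).round(1))
    vv,uu=np.where((abs(P[...,0]-.52)<.09)&(abs(P[...,1]+.04)<.11)&(P[...,2]>.03)&(P[...,2]<.16))
    c=im[max(vv.min()-40,0):vv.max(),uu.min():uu.max(),::-1]; out.append(cv2.resize(c,(400,400),interpolation=cv2.INTER_CUBIC))
cv2.imwrite(sys.argv[1],np.hstack(out))
E
python3 cupchk.py pics/hung2.png; python3 plan.py .4797 -.267 .105 0
```

```text
top 446 [555.  -40.4] [ 92.7 140. ] 0.02 0.1418
scene 650 [554.7 -39.9] [ 95.9 140.6] 0.14 0.14
top cuprim 97 [480.6 -41.7] [47.8 58. ] 88.3 [126.6 129.  132.9]
top hook 131 [519.1 -41.1] [76.1 21.1] 89.1 [142.9 145.1 148.7]
scene cuprim 65 [478.4 -41.4] [49.6 53.5] 88.5 [126.3 127.7 129.8]
scene hook 122 [519.8 -41.5] [24.6 49.2] 0.8 [143.  144.5 146. ]
--
{"y": -0.01, "z": 0.85},
{"x": -0.01, "z": 0.85, "wz": -0.01},
{"y": -0.01, "z": 0.85},
{"x": -0.01, "z": 0.85},
```

View pics/hung2.png

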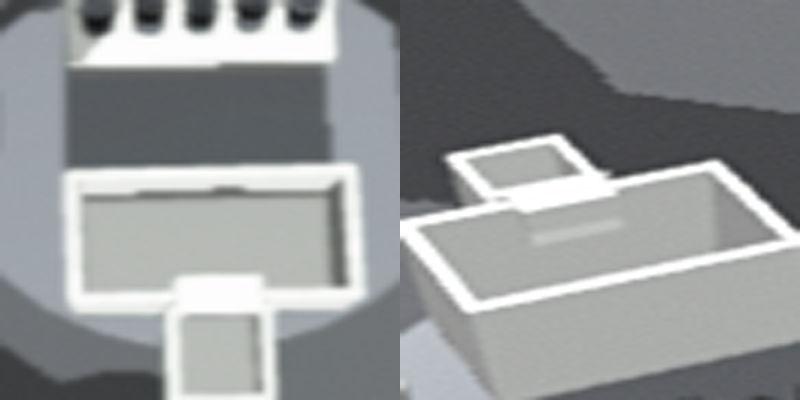

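The picture shows the hook over the middle of the front rim at left (220,290), with the cup upright outside and the bin facing the robot. Next is the marker.

Call:
servo_tool(
  motion=[
    {"x": -0.01, "y": -0.04, "z": 0.85, "wx": 0, "wy": 0, "wz": 0, "fingers": 0},
    {"x": 0, "y": -0.02, "z": 0.85, "wx": 0, "wy": 0, "wz": 0, "fingers": 0},
    {"x": 0, "y": 0, "z": 0.85, "wx": 0, "wy": 0, "wz": 0, "fingers": 0.2},
    {"x": 0, "y": 0, "z": 0.85, "wx": 0, "wy": 0, "wz": 0, "fingers": 0.4},
    {"x": 0, "y": 0, "z": 0, "wx": 0, "wy": 0, "wz": 0, "fingers": 1},
    {"x": 0, "y": 0, "z": 0, "wx": 0, "wy": 0, "wz": 0, "fingers": 1},
    {"x": 0, "y": 0, "z": 0, "wx": 0, "wy": 0, "wz": 0, "fingers": 1},
    {"x": 0, "y": 0, "z": 0, "wx": 0, "wy": 0, "wz": 0, "fingers": 1},
    {"x": 0, "y": 0, "z": 0, "wx": 0, "wy": 0, "wz": 0, "fingers": 1},
  ],
  grip_force=25,
)

```text
time: 19.5
ee_pos: [0.4808, -0.2665, 0.1063]
tool_rot: [3.14, -0.0, 0.003]
contact_force: [-0.2, 0.9, 2.7]
grip_width: 0.226
```

Call:
servo_tool(
  motion=[
    {"x": 0, "y": 0, "z": -0.3, "wx": 0, "wy": 0, "wz": 0, "fingers": 1},
    {"x": 0, "y": 0, "z": -0.6, "wx": 0, "wy": 0, "wz": 0, "fingers": 1},
    {"x": 0, "y": 0, "z": -0.9, "wx": 0, "wy": 0, "wz": 0, "fingers": 1},
    {"x": 0, "y": 0, "z": -0.9, "wx": 0, "wy": 0, "wz": 0, "fingers": 1},
    {"x": 0, "y": 0, "z": -0.9, "wx": 0, "wy": 0, "wz": 0, "fingers": 1},
    {"x": 0, "y": 0, "z": -0.9, "wx": 0, "wy": 0, "wz": 0, "fingers": 1},
    {"x": 0, "y": 0, "z": -0.9, "wx": 0, "wy": 0, "wz": 0, "fingers": 1},
    {"x": 0, "y": 0, "z": -0.3, "wx": 0, "wy": 0, "wz": 0, "fingers": 1},
  ],
)

```text
time: 20.3
ee_pos: [0.481, -0.2669, 0.2799]
tool_rot: [3.137, -0.0, 0.007]
contact_force: [0.2, -0.4, 0.3]
grip_width: 0.225
```

```bash
python3 plan.py .4797 -.267 .28 0 .4805 -.041 .28 0
```

```text
--
{"x": -0.04, "z": -0.01, "wx": 0.04, "wy": -0.05},
--
{"y": -0.84},
{"y": -0.83},
{"x": 0.01, "y": -0.84},
{"y": -0.84},
{"y": -0.83},
{"y": -0.84},
{"x": 0.01, "y": -0.84},
{"y": -0.83},
{"y": -0.84},
```

Call:
servo_tool(
  motion=[
    {"x": 0, "y": -0.5, "z": 0, "wx": 0, "wy": 0, "wz": 0, "fingers": 1},
    {"x": 0, "y": -0.85, "z": 0, "wx": 0, "wy": 0, "wz": 0, "fingers": 1},
    {"x": 0, "y": -0.85, "z": 0, "wx": 0, "wy": 0, "wz": 0, "fingers": 1},
    {"x": 0, "y": -0.85, "z": 0, "wx": 0, "wy": 0, "wz": 0, "fingers": 1},
    {"x": 0, "y": -0.85, "z": 0, "wx": 0, "wy": 0, "wz": 0, "fingers": 1},
    {"x": 0, "y": -0.85, "z": 0, "wx": 0, "wy": 0, "wz": 0, "fingers": 1},
    {"x": 0, "y": -0.85, "z": 0, "wx": 0, "wy": 0, "wz": 0, "fingers": 1},
    {"x": 0, "y": -0.85, "z": 0, "wx": 0, "wy": 0, "wz": 0, "fingers": 1},
    {"x": 0, "y": -0.85, "z": 0, "wx": 0, "wy": 0, "wz": 0, "fingers": 1},
    {"x": 0, "y": -0.25, "z": 0, "wx": 0, "wy": 0, "wz": 0, "fingers": 1},
    {"x": 0, "y": 0, "z": 0, "wx": 0, "wy": 0, "wz": 0, "fingers": 1},
  ],
)

```text
time: 21.4
ee_pos: [0.4791, -0.038, 0.2743]
tool_rot: [-3.141, -0.003, 0.004]
contact_force: [0.2, 0.2, -0.6]
grip_width: 0.225
```

```bash
python3 rim.py; python3 cupchk.py pics/mk.png; python3 - <<'E'
from h import *
from plan import now
p,R=now();print(p.round(4))
P=np.load("scene.npz")["P"]
for z0 in(.185,.2,.22,.24,.26):
    m=(abs(P[...,0]-.48)<.03)&(abs(P[...,1]+.04)<.02)&(abs(P[...,2]-z0)<.006);q=P[m]*1000
    if len(q):print(z0,len(q),np.percentile(q,[2,50,98],axis=0).round(1).tolist())
E
```

```text
scene 663 [554.7 -40.2] [ 94.7 140.2] 0.25 0.14
top cuprim 8 [454.8 -22.4] [10.5  5.2] 88.3 [126.6 128.  130.7]
scene cuprim 60 [476.7 -41.3] [51.7 51. ] 0.8 [126.5 127.7 129.4]
scene hook 119 [519.7 -41.8] [49.8 22.7] 88.8 [143.  144.7 146.1]
[ 0.4795 -0.0396  0.2749]
0.185 32 [[478.3, -49.2, 179.5], [485.7, -42.7, 186.0], [488.0, -31.9, 190.5]]
0.2 30 [[478.0, -49.5, 194.9], [485.5, -43.8, 199.7], [488.5, -33.6, 205.8]]
0.22 35 [[477.4, -49.4, 215.2], [484.6, -42.4, 219.4], [487.9, -30.0, 225.4]]
0.24 35 [[476.4, -49.0, 234.8], [485.5, -41.1, 240.3], [489.1, -31.7, 245.3]]
0.26 36 [[475.9, -49.1, 254.9], [485.4, -42.9, 260.3], [488.4, -32.8, 265.3]]
```

Call:
servo_tool(
  motion=[
    {"x": 0.02, "y": 0.04, "z": 0.5, "wx": 0, "wy": 0, "wz": 0, "fingers": 1},
    {"x": 0, "y": 0, "z": 0.7, "wx": 0, "wy": 0, "wz": 0, "fingers": 1},
    {"x": 0, "y": 0, "z": 0.8, "wx": 0, "wy": 0, "wz": 0, "fingers": 1},
    {"x": 0, "y": 0, "z": 0.8, "wx": 0, "wy": 0, "wz": 0, "fingers": 1},
    {"x": 0, "y": 0, "z": 0.7, "wx": 0, "wy": 0, "wz": 0, "fingers": 1},
    {"x": 0, "y": 0, "z": 0.4, "wx": 0, "wy": 0, "wz": 0, "fingers": 1},
    {"x": 0, "y": 0, "z": 0.1, "wx": 0, "wy": 0, "wz": 0, "fingers": 1},
    {"x": 0, "y": 0, "z": 0, "wx": 0, "wy": 0, "wz": 0, "fingers": 1},
  ],
)

```text
time: 22.3
ee_pos: [0.4807, -0.0411, 0.1558]
tool_rot: [3.142, -0.001, -0.0]
contact_force: [0.5, -0.5, -0.4]
grip_width: 0.224
```

Bottom is about 10 mm above the cup floor. I'll lower in small steps.

Call:
servo_tool(
  motion=[
    {"x": 0, "y": 0, "z": 0.12, "wx": 0, "wy": 0, "wz": 0, "fingers": 1},
    {"x": 0, "y": 0, "z": 0.12, "wx": 0, "wy": 0, "wz": 0, "fingers": 1},
    {"x": 0, "y": 0, "z": 0.05, "wx": 0, "wy": 0, "wz": 0, "fingers": 1},
    {"x": 0, "y": 0, "z": 0, "wx": 0, "wy": 0, "wz": 0, "fingers": 1},
  ],
)

```text
time: 22.7
ee_pos: [0.4805, -0.0406, 0.147]
tool_rot: [3.142, -0.0, -0.0]
contact_force: [0.3, 1.0, -0.6]
grip_width: 0.224
```

Call:
servo_tool(
  motion=[
    {"x": 0, "y": 0, "z": 0.04, "wx": 0, "wy": 0, "wz": 0, "fingers": 1},
    {"x": 0, "y": 0, "z": 0.02, "wx": 0, "wy": 0, "wz": 0, "fingers": 1},
    {"x": 0, "y": 0, "z": 0, "wx": 0, "wy": 0, "wz": 0, "fingers": 1},
  ],
)

```text
time: 23.0
ee_pos: [0.4806, -0.0406, 0.1452]
tool_rot: [-3.142, 0.0, 0.0]
contact_force: [0.5, 0.5, 0.0]
grip_width: 0.223
```

Call:
servo_tool(
  motion=[
    {"x": 0, "y": 0, "z": 0.04, "wx": 0, "wy": 0, "wz": 0, "fingers": 1},
    {"x": 0, "y": 0, "z": 0, "wx": 0, "wy": 0, "wz": 0, "fingers": 1},
  ],
)

```text
time: 23.2
ee_pos: [0.4808, -0.0407, 0.1443]
tool_rot: [3.141, -0.0, 0.001]
contact_force: [0.5, 0.5, 0.3]
grip_width: 0.226
```

Call:
servo_tool(
  motion=[
    {"x": 0, "y": 0, "z": 0.03, "wx": 0, "wy": 0, "wz": 0, "fingers": 1},
    {"x": 0, "y": 0, "z": 0, "wx": 0, "wy": 0, "wz": 0, "fingers": 1},
    {"x": 0, "y": 0, "z": 0, "wx": 0, "wy": 0, "wz": 0, "fingers": 0.7},
    {"x": 0, "y": 0, "z": 0, "wx": 0, "wy": 0, "wz": 0, "fingers": 0.6},
    {"x": 0, "y": 0, "z": 0, "wx": 0, "wy": 0, "wz": 0, "fingers": 0.4},
    {"x": 0, "y": 0, "z": 0, "wx": 0, "wy": 0, "wz": 0, "fingers": 0.1},
    {"x": 0, "y": 0, "z": 0, "wx": 0, "wy": 0, "wz": 0, "fingers": 0},
    {"x": 0, "y": 0, "z": 0, "wx": 0, "wy": 0, "wz": 0, "fingers": 0},
    {"x": 0, "y": 0, "z": -0.2, "wx": 0, "wy": 0, "wz": 0, "fingers": 0},
    {"x": 0, "y": 0, "z": -0.6, "wx": 0, "wy": 0, "wz": 0, "fingers": 0},
    {"x": 0, "y": 0, "z": -0.9, "wx": 0, "wy": 0, "wz": 0, "fingers": 0},
    {"x": 0, "y": 0, "z": -0.9, "wx": 0, "wy": 0, "wz": 0, "fingers": 0},
  ],
)

```text
time: 24.4
ee_pos: [0.4803, -0.0405, 0.2222]
tool_rot: [-3.141, 0.0, 0.001]
contact_force: [1.2, 0.1, -0.1]
grip_width: 1.002
```

Call:
servo_tool(
  motion=[
    {"x": 0, "y": 0, "z": -0.9, "wx": 0, "wy": 0, "wz": 0, "fingers": 0},
    {"x": 0, "y": 0.4, "z": -0.5, "wx": 0, "wy": 0, "wz": 0, "fingers": 0},
    {"x": 0, "y": 0.9, "z": 0, "wx": 0, "wy": 0, "wz": 0, "fingers": 0},
    {"x": 0, "y": 0.9, "z": 0, "wx": 0, "wy": 0, "wz": 0, "fingers": 0},
    {"x": 0, "y": 0.9, "z": 0, "wx": 0, "wy": 0, "wz": 0, "fingers": 0},
    {"x": 0, "y": 0.9, "z": 0, "wx": 0, "wy": 0, "wz": 0, "fingers": 0},
    {"x": 0, "y": 0.9, "z": 0, "wx": 0, "wy": 0, "wz": 0, "fingers": 0},
    {"x": 0, "y": 0.8, "z": 0, "wx": 0, "wy": 0, "wz": 0, "fingers": 0},
    {"x": 0, "y": 0, "z": 0, "wx": 0, "wy": 0, "wz": 0, "fingers": 0},
  ],
)

```text
time: 25.3
ee_pos: [0.4803, -0.2141, 0.2634]
tool_rot: [3.141, -0.005, 0.0]
contact_force: [-0.7, 0.1, -0.8]
grip_width: 1.002
```

```bash
python3 rim.py; python3 cupchk.py pics/end.png; python3 - <<'E'
from h import *
P=np.load("scene.npz")["P"]; im=np.load("scene.npz")["im"]
m=(abs(P[...,0]-.48)<.04)&(abs(P[...,1]+.04)<.04)&(P[...,2]>.15)&(P[...,2]<.2);q=P[m]*1000
print(len(q),np.percentile(q,[2,50,98],axis=0).round(1).tolist())
cv2.imwrite("pics/end_s.png",cv2.resize(im[...,::-1],(800,600)))
E
```

```text
top 449 [554.9 -40.6] [140.4  92.7] 89.87 0.1419
scene 654 [554.  -40.1] [ 96.4 140.5] 0.19 0.1399
top cuprim 98 [480.6 -41.7] [47.7 58. ] 88.4 [126.6 129.  132.3]
top hook 133 [514.1 -43.1] [57.9 63.6] 34.2 [142.7 145.1 148.5]
scene cuprim 73 [476.7 -41.4] [49.7 53.6] 89.6 [126.3 128.  132.5]
scene hook 141 [507.3 -39.3] [50.1 61.8] 63.4 [142.8 144.6 147.6]
97 [[465.7, -51.1, 150.8], [478.6, -43.4, 170.7], [482.8, -32.3, 178.7]]
```

View pics/end_s.png

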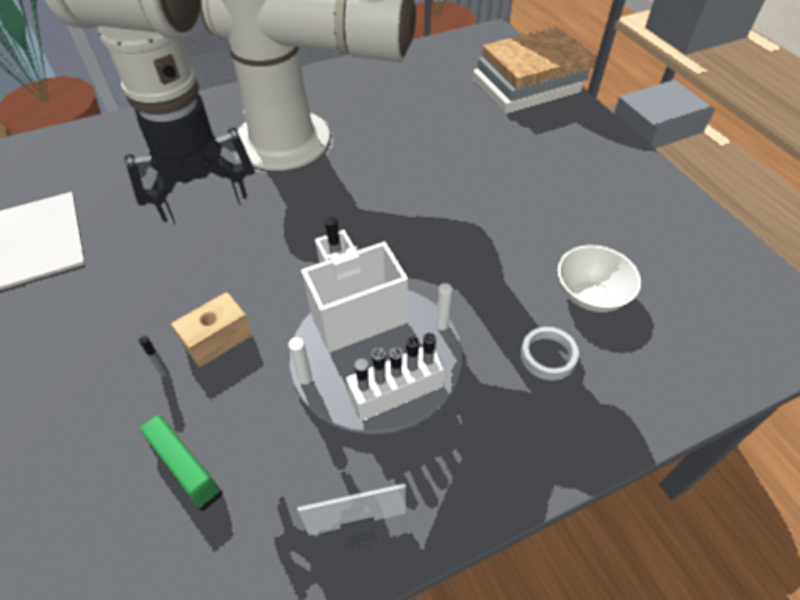

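View pics/end.png

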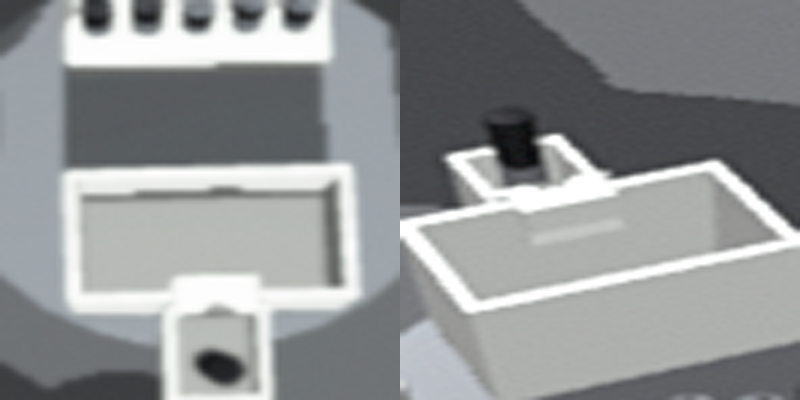

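The marker is in the cup at scene (332,235), leaning slightly toward the robot with its top at 179 mm. The block is empty and the bowl, stapler and tape are in their original places.

```bash
python3 -c "
from rig import r
print(r.finish_job())"
```

```text
the job is handed in; nothing more can be done
None
```

I did all three steps in the order asked and handed the job in at about 26 s of the 72 s allowed; no verdict was reported.

- **Turntable:** I gripped the near post and carried it about 90° counter-clockwise, then let go. In the last images the bin faces the robot within about 0.2°.
- **Cup:** It hangs by its hook over the middle of the front rim, within about 2 mm sideways, upright on the outside. The hook's top measured about 145 mm, as expected, and lowering it onto the rim gave about 7 N. I released it before moving the marker.
- **Marker:** I took the thicker marker from the wooden block and stood it in the cup. Its top is at about 179 mm, which puts it on the cup floor. It leans slightly toward the robot-side wall.
- **Bystanders:** The bowl, stapler and tape roll look unmoved in the last image; I compared them by eye and did not re-measure them.

Two measurements were less than clean:
- The two cameras differ by 2–4 mm on where the cup's rim is.
- I felt no clear contact when setting the marker down, so it may have dropped by about a millimetre.

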